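# Rinse the camera window and show it the blue gift box

### The job

First press the white nozzle cap of the spray bottle beside the inspection camera fully down, to rinse the camera's window, and let it spring back up. Then pick the standing blue gift box out of the row and finish holding it still in the air in front of the camera, its middle on the lens axis and 14 cm from the lens, top end up, leaning back with the camera's tilt so that one of its tall sides looks square into the lens. Do not bump the camera, leave the two brown boxes standing where they are, and do not put the blue box down or let go of it: the job ends while you hold it.

Things in the scene. Friction and masses are not known exactly. Their poses are not given: they have to be found in the camera images.
- gift_box_blue: the blue and white card gift box to present: 46x52x150 mm (x, y, z), about 0.18 kg, rigid, standing in a row with two brown ones of the same size; origin at the centre of its underside, z up to its top end. Grip it from above near its top across x (46 mm) or y (52 mm); at least 40 mm are free between boxes; 20 to 30 N of grip hold it well.
- blue_mid (a point): the middle of the blue gift box, 75 mm above its underside on its long axis
- blue_top (a point): the centre of the blue gift box's top end, 150 mm above its underside
- gift_box_brown_1: a brown and white card gift box, 46 x 52 x 150 mm (x, y, z), about 0.18 kg, standing on the worktop; origin at the centre of its underside, z up. A bystander.
- gift_box_brown_2: a brown and white card gift box, 46 x 52 x 150 mm (x, y, z), about 0.18 kg, standing on the worktop; origin at the centre of its underside, z up. A bystander.
- camera: fixed inspection camera: grey head 70x60x56 mm, black lens barrel 54 mm wide. Origin: centre of the lens front, about 260 mm up. It looks along its own -x, towards the robot and 0.45 rad below level; its y is level (robot's left); its z is up, leaning 0.45 rad to the robot. Box middle belongs at x=-0.14, y=z=0 m here, its long axis along this z, a tall side square to this x.
- station: the fixed stand of camera and bottle: a plate 8 mm thick with a post; origin on the worktop straight below the lens front (at yaw 0 the camera looks to -x). A blue spray bottle, 58 mm wide, stands in it, axis 30 mm to -x and 120 mm to -y of the origin; the white cap on it has its spout towards the lens.
- cap_top (a point): the centre of the top of the white nozzle cap, about 208 mm above the worktop; the top is flat, 36 mm across; it is pressed straight down
- nozzle_cap (a joint): travel of the nozzle cap in m: 0 up, 0.008 fully down; sprung: about 1.6 N to start it, 5.2 N fully down, and it springs back by itself

How it is judged:
On the way, in this order (a step that is already met when the one before it is completed fails the run):
1. the nozzle cap is pressed down (at least 6 of its 8 mm) while the blue box still stands (value of joint nozzle_cap above 0.006 m and height (world z) of gift_box_blue below 0.01 m), for 0.1 s.
2. the cap has sprung back up (value of joint nozzle_cap below 0.0015 m), for 0.1 s.
3. the blue box is lifted off the worktop in the fingers (height (world z) of gift_box_blue above 0.05 m and contact force between gift_box_blue and the fingers above 1 N), for 0.2 s.
At the end, for the whole second after the job is handed in: Blue box held still in the fingers only, top end up; middle 115-165 mm from the lens, within 20 mm of its axis sideways and up/down; long axis along camera z and a tall side square to the lens, each within 0.14 rad; cap up; brown boxes upright (0.15 rad), within 40 mm of their start (x of blue_mid in the frame of camera between -0.165 and -0.115 m and y of blue_mid in the frame of camera between -0.02 and 0.02 m and z of blue_mid in the frame of camera between -0.02 and 0.02 m and z of blue_top in the frame of camera above 0.05 m and angle between the z axis of gift_box_blue and the z axis of camera, either way round below 0.14 rad and (angle between the x axis of gift_box_blue and the x axis of camera, either way round below 0.14 rad or angle between the y axis of gift_box_blue and the x axis of camera, either way round below 0.14 rad) and contact force between gift_box_blue and the fingers above 1 N and contact force between gift_box_blue and station below 0.5 N and contact force between gift_box_blue and gift_box_brown_1 below 0.5 N and contact force between gift_box_blue and gift_box_brown_2 below 0.5 N and linear speed of gift_box_blue below 0.03 m/s and value of joint nozzle_cap below 0.0015 m and angle between each of gift_box_brown_1, gift_box_brown_2's own z axis and vertical below 0.15 rad and distance of each of gift_box_brown_1, gift_box_brown_2 from where it was at the start of the episode below 0.04 m); the arm keeps its last pose, push and grip.
It fails at once if the camera is bumped (over 2 N) (contact force between anything else and camera above 2 N).
It fails at once if a brown box is knocked over or shoved away (angle between any of gift_box_brown_1, gift_box_brown_2's own z axis and vertical above 0.35 rad or distance of any of gift_box_brown_1, gift_box_brown_2 from where it was at the start of the episode above 0.04 m).
It also fails if it takes over 56 s, if anything falls off the work surface, if the arm or the gripper's body presses on something with over 40 N, if the wrist force passes 120 N, or if a joint passes its speed limit or range.

### The arm

A 7-joint arm with a two-finger parallel gripper is mounted at the origin on a cart in front of the work surface, level with it; the furniture and walls round the work are solid. World frame = base frame: x ahead of the robot, y to its left, z up, the work surface at z = 0. Lengths are in m, angles in rad, forces in N, time in s.
With the tool pointing down it reaches from about 0.35 to 0.9 m from the base axis. Payload 8.1 kg.
Tool frame: the origin (TCP) lies midway between the tips of the shut fingers; the grasp point (between the pads) lies 19 mm behind it; z points along the fingers, x is the direction in which the jaws open and shut, and the axes are right-handed (so a half turn about z gives the same grasp; the last joint's range is limited). The gripper opens to 92 mm and grips with 3 to 60 N. Pads are 19 mm wide; open, the fingers measure 130 mm over their backs; the gripper's body (75 mm by 190 mm) begins 47 mm behind the grasp point.
Start: joints at [1.039, 0.434, 0.025, 1.573, -0.012, 1.134, -0.075], TCP at [0.26, -0.568, 0.227] pointing down, gripper open.
Joint ranges: [-2.62, 2.62], [-0.44, 2.09], [-1.27, 1.32], [0.08, 2.57], [-1.32, 4.46], [0.12, 2], [-2.74, 2.74]. Speed limits (rad/s): [2.22, 2.22, 3.01, 3.01, 3.14, 3.14, 3.14].

### API

Orientations are given as a rotation vector (axis times angle).
In Python, from cell import arm gives the robot as it stands. The module is installed in compiled form; this text tells all that it offers.
- The arm moves only by the tool play_rows, never from a script. Its argument "motion" is a list of rows, each a list of 7 numbers: the gripper's target within -1 to 1 (fully open at 1, half-way at 0, shut at -1), then the shift along the tool's x, y, z in mm, then the turn, a rotation vector about the tool's x, y, z in rad. In form: [[claw, tx, ty, tz, ax, ay, az], ...]. A call has 1 to 10 rows; each row is the pose to reach, as a shift and turn from the pose measured when the call began, along the tool's axes at that moment; what a row does not reach only later rows make up. A row lasts 1/10 s, in which the tool goes at most 50 mm and 8.59 degrees, less where a joint would pass 70% of its speed; a pose out of reach is approached as far as the arm can. A call with a gripper value outside its range is refused whole. The fingers move at their own pace and stop on an object; "force" is the grip in N (left out, the last holds). Time passes only in rows, so rows that repeat a pose let the fingers close. It gives the time, the measured TCP pose, the force and the opening at its end, in the units of the state.
- arm.observe(): the state, without advancing time (a new reading comes with each control period).
- arm.get_image(name): name is "scene" or "top"; returns a dict with "img" (480x640x3 uint8, blue, green, red), "depth" (480x640 float32, m along the optical axis (not along the pixel's ray), 0 where there is no reading), "K" (3x3 intrinsics, pixels), "rvec" (rotation vector, rad) and "tvec" (3), from world to camera coordinates, as OpenCV has them. Camera axes: x right, y down, z forward; pixel columns grow to the right and rows downward; lengths in m; the calibration is good to about 2 mm. A picture is of the moment at which its call begins.
- arm.sign_off(): hands the job in, once; it reports no verdict.
Trained networks look in a picture, given as the dict that the camera call returned (one of the last four; its "shot" number tells which), for a name from the list of things; names that differ only in an ending like _2 or _b are one class to them, and where a whole thing is asked for, a point or a joint stands for the part that bears it (a point fixed in the world has none). Each returns a list of dicts, best first, with "score" (0 to 1); they miss things now and then, are a little off and sometimes report something else, mostly with a low value. They report only what shows in the picture. A call takes as long as a camera call.
- arm.look_for(picture, query): "box" ([left, top, width, height] as shares, 0 to 1, of the picture: columns of its width, rows of its height, round what is visible of it).
The state is a dict: "clock": time; "joints": joint angles; "dq": joint speeds; "joint_efforts": joint torques, N m; "position": TCP position; "ee_rot": TCP orientation; "force": force on the tool from outside, world axes, zero at the start; "ft_torque": the same for the moment, N m; "width": opening from 0.0 (shut) to 1.0 (fully open).
Only numpy, scipy, OpenCV 4.12 (cv2) and the standard library are available. Lean on these libraries where they do the work, as an engineer would, in place of code of your own. Each camera call takes 0.05 s, during which the arm holds its last target. There are 200 camera calls.

## Working session

There is one attempt and no reset: what is moved stays moved. The work goes in short steps, Python scripts to look and compute and a tool call to move; the robot and the scene stay as the last step left them, time stands still between calls to the robot, and variables do not carry over. Pictures are saved under pics/ and viewed, on a budget of 10 in all, crops included, one or two more only if the job needs it, and the job is handed in when it is done.

Besides the shell and the picture viewer there is one more tool, called after ">>>" in YAML: its name, and indented under it one key for each argument. play_rows: Moves the arm, as the interface text tells. Its arguments: {"type":"object","properties":{"motion":{"type":"array"},"force":{"type":"number"}},"required":["motion"]}

```bash
mkdir -p pics; cat > h.py <<'E'
import numpy as np, cv2, pickle
from scipy.spatial.transform import Rotation as R
from cell import arm
def cloud(p):
    d=p["depth"];K=p["K"];v,u=np.indices(d.shape)
    c=np.stack([(u-K[0,2])/K[0,0]*d,(v-K[1,2])/K[1,1]*d,d],-1)
    M=cv2.Rodrigues(np.array(p["rvec"],float))[0]
    w=(c-np.array(p["tvec"]).ravel())@M
    w[d==0]=np.nan
    return w
E
python3 - <<'E'
from h import *
s=arm.observe();print(s)
for n in("scene","top"):
    p=arm.get_image(n);pickle.dump(p,open(n+".pkl","wb"));cv2.imwrite(f"pics/{n}0.png",p["img"])
    print(n,(-R.from_rotvec(np.ravel(p["rvec"])).as_matrix().T@np.ravel(p["tvec"])).round(3))
    w=cloud(p)
    for q in("gift_box_blue","gift_box_brown_1","camera","cap_top","station"):
        for r in arm.look_for(p,q)[:3]:
            x,y,a,b=np.array(r["box"])*[640,480,640,480]
            print(q,round(r["score"],2),[int(t) for t in(x,y,a,b)],w[int(y+b/2),int(x+a/2)].round(3))
E
```

```text
{'clock': 0.0, 'joints': array([ 1.03939939,  0.43521468,  0.02493022,  1.5740911 , -0.0115977 ,
        1.13400241, -0.07507988]), 'dq': array([ 0.00042326, -0.00017338, -0.00055896,  0.00030341, -0.00064958,
        0.00181219,  0.00132368]), 'joint_efforts': array([ 4.50104599e-04, -6.67853880e+01,  9.85116474e-01, -3.14470375e+01,
       -6.04697247e-02,  4.26359545e-02,  1.50686756e-04]), 'position': array([ 0.25961745, -0.56796458,  0.22595196]), 'ee_rot': array([-2.64258238e+00,  1.69756014e+00,  2.17623244e-03]), 'force': array([ 0.23947598,  0.34278638, -0.57569909]), 'ft_torque': array([ 0.02395107, -0.01380647,  0.00282493]), 'width': 0.9993845070032119}
scene [0.005 0.741 1.191]
gift_box_blue 0.76 [309, 265, 26, 57] [0.441 0.085 0.119]
gift_box_brown_1 0.74 [385, 185, 25, 56] [ 0.432 -0.256  0.106]
gift_box_brown_1 0.58 [359, 221, 33, 60] [ 0.407 -0.1    0.117]
camera 0.96 [165, 219, 50, 44] [0.659 0.247 0.307]
camera 0.62 [232, 226, 18, 16] [0.655 0.107 0.209]
cap_top 0.78 [231, 223, 21, 19] [0.656 0.106 0.211]
station 0.79 [164, 221, 97, 115] [0.747 0.14  0.005]
top [0.165 0.032 1.508]
gift_box_blue 0.69 [288, 272, 17, 29] [0.439 0.064 0.149]
gift_box_blue 0.61 [260, 188, 19, 14] [0.655 0.106 0.211]
gift_box_brown_1 0.67 [416, 261, 38, 34] [ 0.423 -0.269  0.15 ]
gift_box_brown_1 0.65 [363, 277, 28, 27] [ 0.409 -0.127  0.149]
camera 0.66 [186, 157, 41, 45] [0.668 0.237 0.308]
cap_top 0.78 [255, 185, 24, 19] [0.656 0.111 0.209]
cap_top 0.46 [186, 155, 41, 46] [0.669 0.233 0.315]
station 0.81 [184, 158, 110, 96] [0.708 0.202 0.008]
```

```bash
python3 - <<'E'
from h import *
P={n:pickle.load(open(n+".pkl","rb")) for n in("scene","top")}
W={n:cloud(P[n]) for n in P}
a=cv2.resize(P["scene"]["img"][180:380,130:430],(800,533));b=cv2.resize(P["top"]["img"][120:340,160:480],(800,550))
cv2.imwrite("pics/a.png",a);cv2.imwrite("pics/b.png",b)
for n,c in(("blue",(.44,.07)),("br1",(.409,-.127)),("br2",(.425,-.265))):
    for k in W:
        w=W[k].reshape(-1,3);m=(abs(w[:,2]-.15)<.007)&(np.hypot(w[:,0]-c[0],w[:,1]-c[1])<.045)
        q=w[m];r=cv2.minAreaRect((q[:,:2]*1000).astype(np.float32));print(n,k,m.sum(),q.mean(0).round(4),np.round(r[0],1),np.round(r[1],1),round(r[2],1))
for k in W:
    w=W[k].reshape(-1,3);m=(w[:,2]>.203)&(w[:,2]<.216)&(np.hypot(w[:,0]-.655,w[:,1]-.108)<.03);q=w[m]
    r=cv2.minAreaRect((q[:,:2]*1000).astype(np.float32));print("cap",k,m.sum(),q.mean(0).round(4),r,np.median(q[:,2]))
    m=(w[:,2]>.22)&(np.hypot(w[:,0]-.66,w[:,1]-.24)<.13);q=w[m]
    print("head",k,m.sum(),q.min(0).round(3),q.max(0).round(3))
    # RANSAC planes
    rng=np.random.default_rng(0);rem=q
    for t in range(4):
        best=None
        for _ in range(800):
            s=rem[rng.choice(len(rem),3,False)];nn=np.cross(s[1]-s[0],s[2]-s[0]);L=np.linalg.norm(nn)
            if L<1e-6:continue
            nn/=L;i=abs((rem-s[0])@nn)<.002
            if best is None or i.sum()>best.sum():best=i
        pl=rem[best];u,s,v=np.linalg.svd(pl-pl.mean(0),full_matrices=False);nn=v[2]*np.sign(v[2][2])
        print("  plane",len(pl),nn.round(3),"tilt",round(np.arccos(nn[2]),3),"az",round(np.arctan2(nn[1],nn[0]),3),pl.mean(0).round(4),pl.min(0).round(3),pl.max(0).round(3));rem=rem[~best]
        if len(rem)<40:break
E
```

```text
blue scene 403 [0.4527 0.0631 0.1507] [454.   59.1] [59.1 48.4] 84.8
blue top 420 [0.4522 0.0621 0.1506] [452.9  61.7] [50.5 46.7] 85.0
br1 scene 347 [ 0.4174 -0.1273  0.1505] [ 419.6 -129.9] [56.4 49.8] 80.4
br1 top 422 [ 0.4167 -0.1271  0.1504] [ 417.  -127.1] [52.3 46.8] 78.2
br2 scene 265 [ 0.4366 -0.2756  0.1506] [ 439.5 -278.7] [47.6 54.1] 10.1
br2 top 400 [ 0.4367 -0.2765  0.1503] [ 438.  -277.7] [47.2 53.6] 10.1
cap scene 170 [0.6611 0.1027 0.2088] ((657.4185791015625, 106.0921859741211), (33.361671447753906, 52.16530227661133), 32.28181076049805) 0.20913771569835354
head scene 1537 [0.624 0.197 0.221] [0.713 0.284 0.331]
  plane 494 [-0.418 -0.22   0.881] tilt 0.492 az -2.657 [0.6654 0.2342 0.3076] [0.624 0.2   0.284] [0.71  0.273 0.328]
  plane 364 [ 0.453 -0.891  0.023] tilt 1.548 az -1.101 [0.6685 0.2657 0.2879] [0.626 0.243 0.248] [0.708 0.284 0.322]
  plane 210 [-0.439 -0.203  0.875] tilt 0.505 az -2.71 [0.6688 0.2404 0.3066] [0.624 0.199 0.279] [0.713 0.274 0.326]
  plane 150 [-0.417 -0.226  0.88 ] tilt 0.495 az -2.645 [0.6677 0.2327 0.3119] [0.627 0.203 0.29 ] [0.702 0.26  0.331]
cap top 187 [0.6607 0.103  0.2082] ((663.6157836914062, 107.48320770263672), (50.9105110168457, 34.59256362915039), 75.8290023803711) 0.20833216039362068
head top 1137 [0.624 0.197 0.267] [0.715 0.285 0.329]
  plane 455 [-0.415 -0.166  0.895] tilt 0.463 az -2.76 [0.6678 0.2366 0.3089] [0.625 0.203 0.285] [0.71  0.274 0.327]
  plane 246 [-0.425 -0.176  0.888] tilt 0.478 az -2.75 [0.6666 0.2319 0.3034] [0.625 0.2   0.281] [0.713 0.275 0.325]
  plane 208 [-0.412 -0.173  0.895] tilt 0.463 az -2.745 [0.6684 0.239  0.3138] [0.63  0.21  0.291] [0.7   0.271 0.329]
  plane 76 [-0.426 -0.186  0.886] tilt 0.483 az -2.729 [0.6579 0.2291 0.2947] [0.624 0.199 0.277] [0.712 0.276 0.322]
```

View pics/a.png

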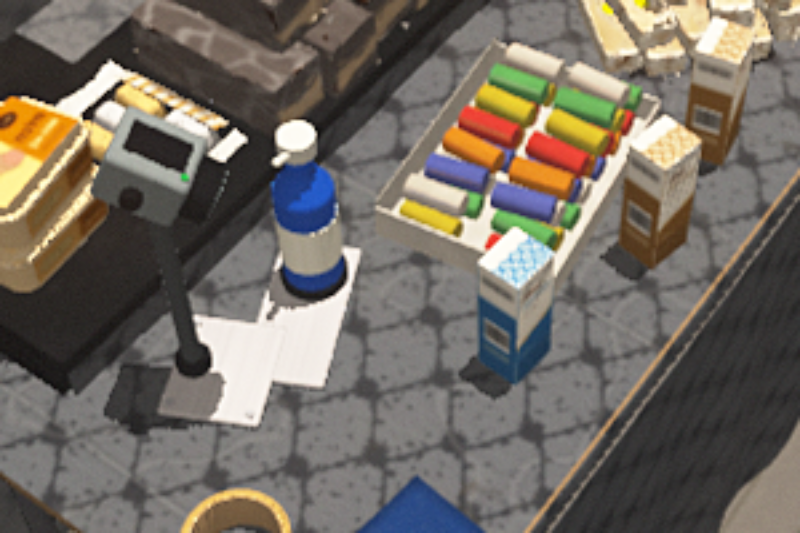

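View pics/b.png

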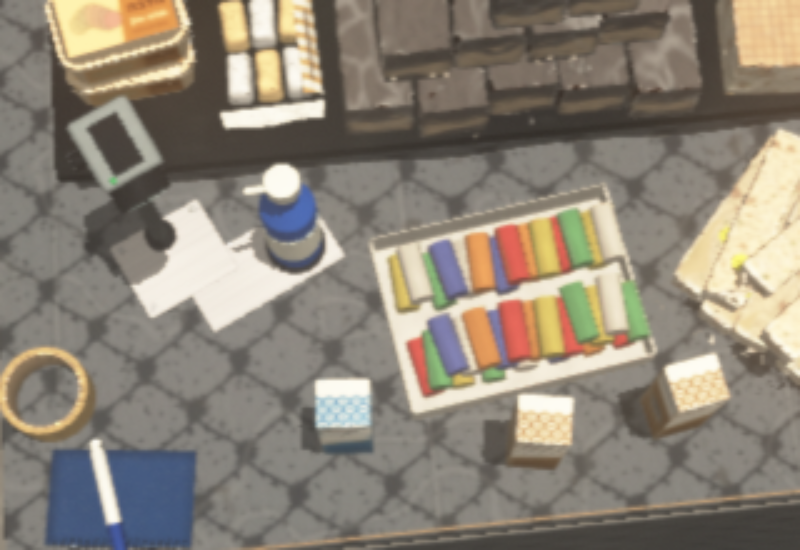

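```bash
cat >> h.py <<'E'
def move(p,Rt):
    s=arm.observe();R0=R.from_rotvec(s["ee_rot"])
    return (R0.inv().apply(np.array(p)-s["position"])*1000).round(1),(R0.inv()*Rt).as_rotvec().round(3)
def tool(z,x):
    z=np.array(z,float);z/=np.linalg.norm(z);x=np.array(x,float);x-=z*(x@z);x/=np.linalg.norm(x)
    return R.from_matrix(np.stack([x,np.cross(z,x),z],1))
def camR(yaw): return R.from_euler("ZY",[yaw,-.45])
E
python3 - <<'E'
from h import *
from scipy.optimize import least_squares
P={n:pickle.load(open(n+".pkl","rb")) for n in("scene","top")}
W={n:cloud(P[n]) for n in P}
for ks in(["scene"],["top"],["scene","top"]):
    q=[];cap=[]
    for k in ks:
        w=W[k].reshape(-1,3)
        q.append(w[(w[:,2]>.225)&(np.hypot(w[:,0]-.66,w[:,1]-.24)<.1)])
        cap.append(w[(w[:,2]>.203)&(w[:,2]<.216)&(np.hypot(w[:,0]-.655,w[:,1]-.105)<.03)])
    q=np.vstack(q);cap=np.vstack(cap)
    def sd(l,h): # signed dist to box
        d=np.abs(l)-h;return np.linalg.norm(np.maximum(d,0),axis=1)+np.minimum(d.max(1),0)
    def f(t):
        l=camR(t[3]).inv().apply(q-t[:3]); L=t[4]
        a=sd(l-[L+.035,0,0],np.array([.035,.03,.028]))
        r=np.hypot(l[:,1],l[:,2]);b=np.maximum(r-.027,np.abs(l[:,0]-L/2)-L/2)
        d=np.minimum(a,b)
        co=t[:3]+R.from_euler("z",t[3]).apply([-.03,-.12,0])
        rr=np.hypot(*(cap[:,:2]-co[:2]).T);c=np.maximum(rr-.018,0)
        return np.r_[np.arctan(d/.004)*.004,np.arctan(c/.002)*.002]
    best=min((least_squares(f,[.632,.2245,.26,y,L]) for y in(.4,.5) for L in(.015,.025)),key=lambda r:r.cost)
    t=best.x;print(ks,t.round(4),"cap",(t[:3]+R.from_euler("z",t[3]).apply([-.03,-.12,0])).round(4),"rms",np.sqrt(np.mean(best.fun**2)).round(4))
    for it in range(3):
        c=cap.mean(0)[:2] if it==0 else c
    g=lambda c:np.arctan((np.hypot(*(cap[:,:2]-c).T)-0.018).clip(0)/.002)
    print("cap alone",least_squares(g,[.66,.104]).x.round(4))
w=W["top"].reshape(-1,3)
print("tallest near",[(x,np.nanmax(w[(abs(w[:,0]-x)<.03)&(w[:,1]<.1)&(w[:,1]>-.6)][:,2]).round(3)) for x in(.5,.6,.7,.75,.8)])
E
```

```text
['scene'] [0.6396 0.2188 0.2626 0.4508 0.0198] cap [0.6649 0.0977 0.2626] rms 0.0018
cap alone [0.6623 0.1002]
['top'] [0.6381 0.222  0.2625 0.4544 0.0191] cap [0.6638 0.101  0.2625] rms 0.002
cap alone [0.6615 0.1018]
['scene', 'top'] [0.6394 0.2195 0.2626 0.4443 0.0195] cap [0.6639 0.0982 0.2626] rms 0.0019
cap alone [0.6619 0.1009]
tallest near [(0.5, np.float64(0.157)), (0.6, np.float64(0.134)), (0.7, np.float64(0.211)), (0.75, np.float64(0.222)), (0.8, np.float64(0.295))]
```

```bash
python3 - <<'E'
from h import *
print(move([.45,-.2,.30],tool([0,0,-1],[np.cos(-.4),np.sin(-.4),0])))
print(move([.662,.1005,.275],tool([0,0,-1],[np.cos(.45),np.sin(.45),0])))
w=cloud(pickle.load(open("top.pkl","rb"))).reshape(-1,3)
m=w[(w[:,2]>.24)&(w[:,0]>.6)];print(m.min(0),m.max(0)); m=w[(w[:,2]>.24)&(w[:,0]>.72)];print(m.min(0),m.max(0))
E
```

```text
(array([-256.1, -326.1,  -73.3]), array([ 0.   , -0.   , -0.742]))
(array([-441.3, -643.8,  -48.3]), array([ 0.   , -0.   , -1.592]))
[ 0.62379555 -0.86688071  0.24000613] [1.21633677 0.74618473 0.43270512]
[ 0.78881506 -0.86688071  0.24000613] [1.21633677 0.74618473 0.43270512]
```

>>> play_rows:
  motion:
    - [-1,-13,-18,-50,0,0,-0.05]
    - [-1,-45,-58,-73,0,0,-0.15]
    - [-1,-75,-95,-73,0,0,-0.25]
    - [-1,-105,-135,-73,0,0,-0.35]
    - [-1,-135,-173,-73,0,0,-0.43]
    - [-1,-165,-211,-73,0,0,-0.51]
    - [-1,-195,-249,-73,0,0,-0.6]
    - [-1,-225,-288,-73,0,0,-0.68]
    - [-1,-256,-326,-73,0,0,-0.742]
    - [-1,-285,-364,-73,0,0,-0.85]

```text
clock: 1.6
position: [0.473, -0.1558, 0.3002]
ee_rot: [3.109, -0.453, 0.001]
force: [0.0, 0.3, -0.4]
width: 0.179
```

```bash
python3 - <<'E'
from h import *
s=arm.observe();print(s["clock"],s["position"],s["joints"].round(2))
print(move([.662,.1005,.275],tool([0,0,-1],[np.cos(.45),np.sin(.45),0])))
E
```

```text
1.6 [ 0.47296958 -0.15582184  0.30015123] [ 0.52  0.2  -0.37  1.74  0.08  1.22 -0.16]
(array([ 108.1, -299.6,   25.2]), array([ 0.   , -0.001, -0.739]))
```

>>> play_rows:
  motion:
    - [-1,12,-33,0,0,0,-0.08]
    - [-1,25,-70,0,0,0,-0.18]
    - [-1,40,-110,0,0,0,-0.28]
    - [-1,54,-150,0,0,0,-0.38]
    - [-1,68,-190,0,0,0,-0.48]
    - [-1,82,-228,0,0,0,-0.58]
    - [-1,95,-262,0,0,0,-0.66]
    - [-1,104,-286,8,0,0,-0.72]
    - [-1,108,-299,18,0,0,-0.74]
    - [-1,108,-300,25,0,0,-0.74]

```text
clock: 2.6
position: [0.6619, 0.1024, 0.2736]
ee_rot: [-3.061, -0.704, 0.001]
force: [-0.1, -0.0, 0.4]
width: 0.005
```

```bash
python3 - <<'E'
from h import *
s=arm.observe();print(s["clock"],s["position"],s["joints"].round(2),s["width"])
print(move([.662,.1005,.195],tool([0,0,-1],[np.cos(.45),np.sin(.45),0])))
p=arm.get_image("scene");cv2.imwrite("pics/c.png",cv2.resize(p["img"][100:340,110:430],(800,600)))
E
```

```text
2.6 [0.66186465 0.10237764 0.27357445] [ 0.1   0.54 -0.56  1.35  0.28  1.33 -0.  ] 0.005103565268898176
(array([-0.6,  1.8, 78.6]), array([-0.   ,  0.001,  0.002]))
```

View pics/c.png

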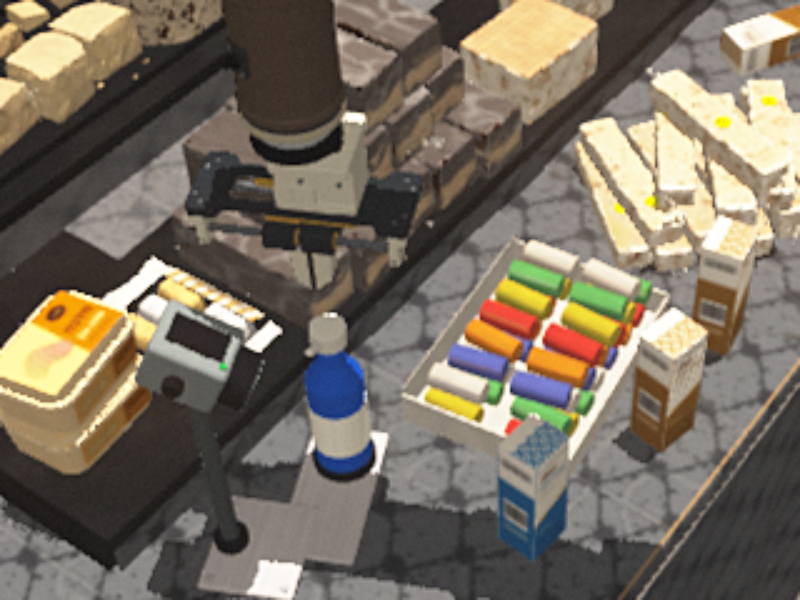

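>>> play_rows:
  motion:
    - [-1,0,1,20,0,0,0]
    - [-1,-0.5,2,40,0,0,0]
    - [-1,-0.5,2,55,0,0,0]
    - [-1,-0.5,2,62,0,0,0]
    - [-1,-0.5,2,66,0,0,0]
    - [-1,-0.5,2,70,0,0,0]
    - [-1,-0.5,2,70,0,0,0]

```text
clock: 3.35
position: [0.6616, 0.0982, 0.2031]
ee_rot: [3.061, 0.7, -0.003]
force: [-1.6, -1.8, 3.8]
width: 0.003
```

>>> play_rows:
  motion:
    - [-1,0,0,1.5,0,0,0]
    - [-1,0,0,3,0,0,0]
    - [-1,0,0,3,0,0,0]
    - [-1,0,0,3,0,0,0]

```text
clock: 3.75
position: [0.6618, 0.0982, 0.2005]
ee_rot: [3.061, 0.7, -0.002]
force: [-3.0, -1.8, 4.5]
width: 0.005
```

>>> play_rows:
  motion:
    - [-1,0,0,1.5,0,0,0]
    - [-1,0,0,3,0,0,0]
    - [-1,0,0,3,0,0,0]
    - [-1,0,0,3,0,0,0]

```text
clock: 4.15
position: [0.6618, 0.0982, 0.2001]
ee_rot: [3.06, 0.7, 0.0]
force: [-7.7, -4.8, 22.2]
width: 0.005
```

>>> play_rows:
  motion:
    - [-1,0,0,-20,0,0,0]
    - [-1,0,0,-50,0,0,0]
    - [-1,0,0,-80,0,0,0]
    - [-1,0,0,-90,0,0,0]

```text
clock: 4.55
position: [0.663, 0.0996, 0.2932]
ee_rot: [3.061, 0.701, 0.008]
force: [0.2, 0.3, 0.5]
width: 0.005
```

```bash
python3 - <<'E'
from h import *
s=arm.observe();print(s["clock"],s["position"],s["joints"].round(2),s["force"])
print(move([.453,.062,.27],tool([0,0,-1],[np.cos(1.484),np.sin(1.484),0])))
p=arm.get_image("top");w=cloud(p).reshape(-1,3);q=w[(np.hypot(w[:,0]-.662,w[:,1]-.1)<.03)&(w[:,2]>.19)&(w[:,2]<.22)];print("cap z",np.median(q[:,2]) if len(q) else None,len(q))
E
```

```text
4.55 [0.6630334  0.09963865 0.293234  ] [ 0.1   0.53 -0.56  1.32  0.28  1.37  0.  ] [0.22383361 0.30939111 0.46100135]
(array([-205.6,  -57.5,   22.1]), array([ 0.005, -0.003, -1.034]))
cap z 0.2045718222346016 20
```

>>> play_rows:
  motion:
    - [-0.5,-25,-7,0,0,0,0]
    - [0,-60,-17,0,0,0,-0.1]
    - [1,-95,-27,0,0,0,-0.23]
    - [1,-125,-35,0,0,0,-0.36]
    - [1,-150,-42,0,0,0,-0.49]
    - [1,-172,-48,5,0,0,-0.62]
    - [1,-190,-53,10,0,0,-0.75]
    - [1,-200,-56,15,0,0,-0.88]
    - [1,-205,-57,20,0,0,-0.99]
    - [1,-206,-57,22,0.005,-0.003,-1.034]

```text
clock: 5.6
position: [0.4514, 0.0609, 0.2687]
ee_rot: [-2.311, -2.127, 0.003]
force: [0.0, 0.7, 0.3]
width: 0.826
```

```bash
python3 - <<'E'
from h import *
s=arm.observe();print(s["clock"],s["position"],s["joints"].round(2),s["width"])
print(move([.453,.062,.10],tool([0,0,-1],[np.cos(1.484),np.sin(1.484),0])))
p=arm.get_image("scene");cv2.imwrite("pics/d.png",cv2.resize(p["img"][140:340,200:440],(720,600)))
w=cloud(p).reshape(-1,3);q=w[(np.hypot(w[:,0]-.662,w[:,1]-.1)<.03)&(w[:,2]>.195)&(w[:,2]<.22)];print("cap z",np.median(q[:,2]) if len(q) else None,len(q))
E
```

```text
5.6 [0.45144288 0.06085684 0.26867514] [ 0.47  0.22 -0.84  1.85  0.18  1.15  1.05] 0.8258555633588125
(array([  1.4,   1.8, 168.7]), array([-0.002,  0.001,  0.004]))
cap z 0.20871290506565687 198
```

View pics/d.png

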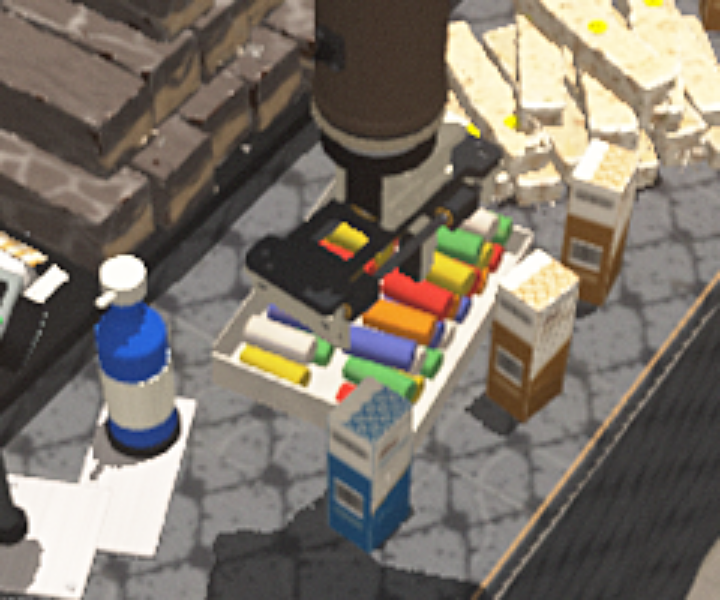

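>>> play_rows:
  motion:
    - [1,1.4,1.8,20,0,0,0]
    - [1,1.4,1.8,50,0,0,0]
    - [1,1.4,1.8,85,0,0,0]
    - [1,1.4,1.8,115,0,0,0]
    - [1,1.4,1.8,140,0,0,0]
    - [1,1.4,1.8,158,0,0,0]
    - [1,1.4,1.8,167,0,0,0]
    - [1,1.4,1.8,168,0,0,0]

```text
clock: 6.45
position: [0.4524, 0.062, 0.0994]
ee_rot: [-2.308, -2.126, 0.006]
force: [0.7, -0.7, -0.0]
width: 0.999
```

>>> play_rows:
  motion:
    - [-1,0,0,0,0,0,0]
    - [-1,0,0,0,0,0,0]
    - [-1,0,0,0,0,0,0]
    - [-1,0,0,0,0,0,0]
    - [-1,0,0,0,0,0,0]
    - [-1,0,0,0,0,0,0]
    - [-1,0,0,0,0,0,0]
  force: 28

```text
clock: 7.15
position: [0.4525, 0.0619, 0.0995]
ee_rot: [-2.309, -2.126, 0.005]
force: [0.3, -1.4, 2.6]
width: 0.566
```

>>> play_rows:
  motion:
    - [-1,0,0,-10,0,0,0]
    - [-1,0,0,-30,0,0,0]
    - [-1,0,0,-55,0,0,0]
    - [-1,0,0,-80,0,0,0]
    - [-1,0,0,-105,0,0,0]
    - [-1,0,0,-125,0,0,0]
    - [-1,0,0,-140,0,0,0]
    - [-1,0,0,-140,0,0,0]

```text
clock: 7.95
position: [0.454, 0.0625, 0.2416]
ee_rot: [-2.31, -2.127, 0.001]
force: [0.5, 0.6, -2.4]
width: 0.567
```

```bash
cat > goal.py <<'E'
from h import *
lens=np.array([.639,.221,.262]);yaw=.45;C=camR(yaw)
def goal(back=0.,g=.026): # TCP is g above box mid along cam z
    return lens+C.apply([-.14-back,0,g]),tool(-C.apply([0,0,1]),C.apply([0,1,0]))
E
python3 - <<'E'
from goal import *
s=arm.observe();print(s["clock"],s["position"],s["joints"].round(2),s["width"],s["force"])
print(goal(),C.apply([0,0,1]))
print(move(*goal(.08)));print(move(*goal()))
p=arm.get_image("scene");cv2.imwrite("pics/e.png",cv2.resize(p["img"][140:340,160:400],(720,600)))
E
```

```text
7.95 [0.45404217 0.06247096 0.24164506] [ 0.45  0.25 -0.84  1.89  0.21  1.09  1.02] 0.5665050565417553 [ 0.52827205  0.62153333 -2.37239824]
(array([0.51530405, 0.16124805, 0.22451645]), Rotation.from_matrix(array([[-4.34965534e-01,  8.10804984e-01,  3.91663455e-01],
                            [ 9.00447102e-01,  3.91663455e-01,  1.89195016e-01],
                            [ 5.55111512e-17,  4.34965534e-01, -9.00447102e-01]]))) [-0.39166345 -0.18919502  0.9004471 ]
(array([66.9, -9.1, 51.9]), array([-0.44 ,  0.119, -0.523]))
(array([103.5,  52.9,  17.1]), array([-0.44 ,  0.119, -0.523]))
```

View pics/e.png

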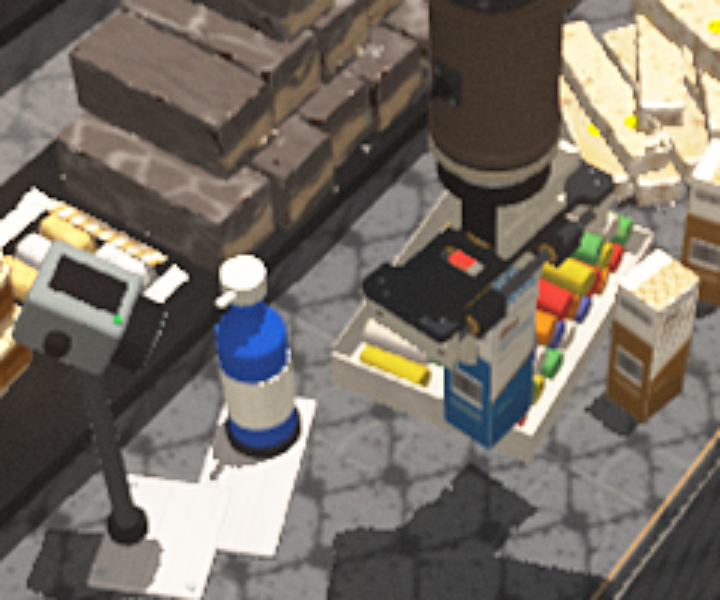

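>>> play_rows:
  motion:
    - [-1,6,-1,3,-0.03,0.01,-0.035]
    - [-1,14,-2,10,-0.09,0.025,-0.105]
    - [-1,24,-3,18,-0.15,0.04,-0.18]
    - [-1,34,-5,26,-0.22,0.06,-0.26]
    - [-1,44,-6,34,-0.29,0.078,-0.345]
    - [-1,53,-7,41,-0.35,0.095,-0.415]
    - [-1,60,-8,47,-0.4,0.108,-0.475]
    - [-1,65,-9,51,-0.43,0.116,-0.51]
    - [-1,67,-9,52,-0.44,0.119,-0.523]
    - [-1,67,-9,52,-0.44,0.119,-0.523]

```text
clock: 9.0
position: [0.449, 0.1293, 0.1875]
ee_rot: [1.519, 2.417, 0.549]
force: [-0.4, -0.9, -2.0]
width: 0.568
```

```bash
python3 - <<'E'
from goal import *
s=arm.observe();print(s["clock"],s["position"],s["joints"].round(2),s["width"],s["force"])
print(move(*goal()))
E
```

```text
9.0 [0.44899523 0.1293376  0.18749949] [ 0.61  0.12 -1.01  2.3   0.19  0.34  1.49] 0.5678923517487542 [-0.36297785 -0.92850607 -2.02149218]
(array([-0. , 82.4, -1.7]), array([-0.004, -0.001, -0.001]))
```

>>> play_rows:
  motion:
    - [-1,0,6,0,0,0,0]
    - [-1,0,17,0,0,0,0]
    - [-1,0,29,-0.5,0,0,0]
    - [-1,0,41,-1,0,0,0]
    - [-1,0,53,-1,0,0,0]
    - [-1,0,64,-1.5,0,0,0]
    - [-1,0,73,-1.5,0,0,0]
    - [-1,0,79,-1.5,-0.004,0,0]
    - [-1,0,82,-1.5,-0.004,0,0]
    - [-1,0,82,-1.5,-0.004,0,0]

```text
clock: 10.0
position: [0.5151, 0.1613, 0.2242]
ee_rot: [1.517, 2.415, 0.553]
force: [0.4, 0.5, -1.7]
width: 0.565
```

```bash
python3 - <<'E'
from goal import *
s=arm.observe();print(s["clock"],s["position"],s["joints"].round(2),s["width"],s["force"])
print(move(*goal()))
ims=[]
for n in("scene","top"):
    p=arm.get_image(n);w=cloud(p);l=C.inv().apply(w.reshape(-1,3)-lens).reshape(w.shape)
    # visible part of box, blue lower half and all, in camera frame
    b=p["img"].astype(int);m=(abs(l[...,0]+.14)<.045)&(abs(l[...,1])<.06)&(l[...,2]>-.11)&(l[...,2]<.03)
    q=l[m];print(n,m.sum(),"min",np.percentile(q,1,0).round(3),"max",np.percentile(q,99,0).round(3))
    rng=np.random.default_rng(0)
    rem=q
    for t in range(3):
        if len(rem)<60:break
        best=np.zeros(len(rem),bool)
        for _ in range(500):
            a=rem[rng.choice(len(rem),3,False)];v=np.cross(a[1]-a[0],a[2]-a[0]);v/=np.linalg.norm(v)+1e-9
            i=abs((rem-a[0])@v)<.0025
            if i.sum()>best.sum():best=i
        pl=rem[best];v=np.linalg.svd(pl-pl.mean(0),full_matrices=False)[2][2]
        print("  plane n(cam)",len(pl),v.round(3),pl.mean(0).round(4));rem=rem[~best]
    u,v=(180,240) if n=="scene" else (200,170)
    ims.append(cv2.resize(p["img"][140:340,130:370] if n=="scene" else p["img"][130:330,160:400],(400,333)))
cv2.imwrite("pics/f.png",np.hstack(ims))
E
```

```text
10.0 [0.51511003 0.16125821 0.22419463] [ 0.46  0.19 -0.93  2.12  0.31  0.48  1.35] 0.5654768684418632 [ 0.44542152  0.45042406 -1.72034828]
(array([-0.1,  0.3, -0.2]), array([-0.   , -0.001, -0.001]))
scene 632 min [-0.159 -0.025 -0.071] max [-0.114  0.027  0.027]
  plane n(cam) 420 [-0.009  1.    -0.011] [-0.1365  0.0246 -0.0292]
  plane n(cam) 179 [1.    0.008 0.004] [-0.1145 -0.0012 -0.0194]
top 142 min [-0.116 -0.024 -0.07 ] max [-0.114  0.027  0.028]
  plane n(cam) 142 [-1.    -0.009 -0.004] [-0.1152  0.0016 -0.0191]
```

View pics/f.png

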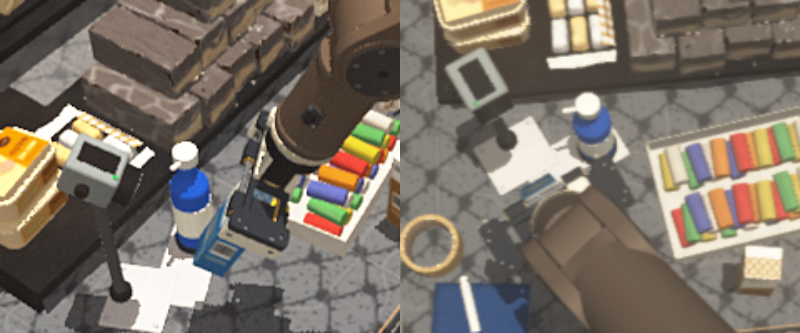

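```bash
python3 - <<'E'
from goal import *
p=arm.get_image("top");w=cloud(p).reshape(-1,3)
q=w[(np.hypot(w[:,0]-.662,w[:,1]-.1)<.02)&(w[:,2]>.19)&(w[:,2]<.22)];print("cap",np.median(q[:,2]),len(q))
for c in((.4167,-.1271),(.4367,-.2765)):
    q=w[(abs(w[:,2]-.15)<.007)&(np.hypot(w[:,0]-c[0],w[:,1]-c[1])<.045)];print(len(q),q.mean(0).round(4) if len(q) else "")
s=arm.observe();print(s["clock"],abs(s["dq"]).max(),s["width"])
print(arm.sign_off())
E
```

```text
cap 0.2080466644873404 194
421 [ 0.417  -0.1274  0.1504]
422 [ 0.4374 -0.2772  0.1502]
10.15 0.0019908803920918525 0.5669018291848824
the job is handed in; nothing more can be done
None
```

I pressed the cap fully down and let it spring back, then handed the job in at about 10.2 s with the blue box held in front of the lens. `sign_off` gives no verdict, so these are my own last measurements:

- **Cap press:** it bottomed out, with wrist force rising to about 22 N. Its top afterwards measured 208 mm up, the same height as before the press.
- **Grip:** across the 52 mm sides, with the pads about 30 mm below the top, at 28 N. The opening read 52 mm at the end, so the box is still held.
- **Box position:** its middle is about 138 mm from the lens and about 1 mm off the axis sideways. It is 0 to 4 mm off up/down.
- **Box angle:** its tall sides are within about 0.01 rad of the camera axes. Position and angle rest on my own depth-image fit of the camera's pose, with the 0.45 rad tilt taken from your text. The two views agreed to about 3 mm.
- **Brown boxes:** both are still standing within 1 mm of where they started.
- **Stillness:** the arm was at rest when I handed in (joint speeds at most 0.002 rad/s).

The early plane fits of the camera head gave a tilt of 0.46 to 0.50 rad and a yaw of about 0.38 to 0.50, noisier than the final fit. No check failed.

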